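Back off the ratchet jar stop to make room for the next jar

ROBOT

A 7-joint arm with a two-finger parallel gripper is mounted at the origin on the work surface. World frame = base frame: x ahead of the robot, y to its left, z up, the work surface at z = 0. Lengths are in m, angles in rad, forces in N, time in s.
With the tool pointing down it reaches from about 0.425 to 0.875 m from the base axis. Payload 4.7 kg.
Tool frame: the origin (TCP) lies at the very end of the fingers, on their centre line; the grasp point (between the pads) lies 19 mm behind it (grip_point_offset is the distance from the TCP to the grasp point, in m); x points along the fingers, z is the direction in which the jaws open and shut, and the axes are right-handed (so a half turn about x gives the same grasp; the last joint's range is limited). The gripper opens to 87 mm and grips with 3 to 60 N. Pads are 19 mm wide; open, the fingers measure 117 mm over their backs; the gripper's body (75 mm by 190 mm) begins 51 mm behind the grasp point.
Start: joints at [-1.116, 0.321, -0.07, 1.45, 0.023, 1.371, -0.057], TCP at [0.277, 0.588, 0.223] pointing down, gripper open.
Joint ranges: [-2.86, 2.86], [-0.3, 2.09], [-1.38, 1.24], [0.06, 2.45], [-1.56, 4.7], [0.09, 2.05], [-2.69, 2.69]. Speed limits (rad/s): [2.57, 2.57, 3.14, 3.14, 3.14, 3.14, 3.14].

INTERFACE

Orientations are given as a rotation vector (axis times angle).
In Python, from bench import get_state, get_image, calibration, close_job, grip_point_offset gives the robot as it stands.
- The arm moves only by the tool play_rows, never from a script. Its argument "targets" is a list of rows, each an object with "claw": the closure, from 0 (fully open) to 1 (shut); "linear": the shift along the tool's x, y, z as a fraction of full scale, a list of three; "rotation": the turn, a rotation vector about the tool's x, y, z as a fraction of full scale, a list of three. In form: [{"claw": claw, "linear": [x, y, z], "rotation": [wx, wy, wz]}, ...]. A call has 1 to 10 rows; each row shifts and turns the pose as measured when the row begins, along the tool's axes as they then stand; what a row does not reach is not made up. Full scale, the value 1, is 2.5 cm for a shift and 90 degrees for a turn. A row lasts 1/12 s, in which the tool goes at most 41.7 mm and 7.16 degrees, less where a joint would pass 70% of its speed; a pose out of reach is approached as far as the arm can. A call with a number of a shift or a turn outside -1 to 1 is refused whole. A call with a gripper value outside its range is refused whole. The fingers move at their own pace and stop on an object; "newtons" is the grip in N (left out, the last holds). Time passes only in rows, so rows that do not move let the fingers close. It gives the time, the measured TCP pose, the force and the opening at its end, in the units of the state.
- get_state(): the state, without advancing time (a new reading comes with each control period).
- get_image(name): name is "side" or "top" or "wrist"; returns the picture (420x560x3 uint8, blue, green, red); there is no depth.
- calibration(name): a dict with "fx", "fy", "cx", "cy" (pixels), "dist_coeffs" ([k1, k2, p1, p2, k3] as OpenCV has them; the pictures are not rectified), "rvec" (rotation vector, rad) and "tvec" (3), from world to camera coordinates, as OpenCV has them; the wrist camera has in their place "hand_eye" (4x4, takes a point from camera to tool coordinates, whose origin is the TCP and whose axes are the tool frame's). Camera axes: x right, y down, z forward; pixel columns grow to the right and rows downward; lengths in m; the calibration is good to about 2 mm. A picture is of the moment at which its call begins: read the wrist's pose just before it. calibration takes no time and is no camera call.
- close_job(): hands the job in, once; it reports no verdict.
The state is a dict: "time": time; "joint_positions": joint angles; "qd": joint speeds; "joint_torque": joint torques, N m; "position": TCP position; "tool_rot": TCP orientation; "ft_force": force on the tool from outside, world axes, zero at the start; "torque": the same for the moment, N m; "grip_width": opening from 0.0 (shut) to 1.0 (fully open).
Only numpy, scipy, OpenCV 4.12 (cv2) and the standard library are available. Lean on these libraries where they do the work, as an engineer would, in place of code of your own. Each camera call takes 0.05 s, during which the arm holds its last target. There are 200 camera calls.

TASK

Make room for another jar on the jar stand: with a fingertip press the metal release button on top of the black sliding jaw fully down (it stays down and frees the ratchet), then push the jaw back along its toothed bar, away from the two jars, until it rests against the dark collar on the bar. Only press and push: leave all the jars and the rubber bung standing where they are, and do not force the jaw back before the release is down.

Things in the scene. Friction and masses are not known exactly. Their poses are not given: they have to be found in the camera images.
- stand: fixed steel jar stand, plate 420 x 160 x 8 mm, origin under its centre on the bench. +x: the jaw's way back, away from the jars; z up. A bar 12 x 12 mm runs along x at y = -50 mm, its top 44 mm above the bench, toothed on its -y side. A head stop 70 mm high stands at the -x end; from it to the jaw two jars stand in a row at y = +30 mm. In front of the jaw, over the bar, is free room (y -80 to -10 mm)
- jaw (a joint): how far the black sliding jaw has gone back along the stand's +x, m: 0 at the start (6 mm short of the nearest jar), larger is farther back. Its friction is about 4 N, it stays where it is left; a pawl in the bar's teeth locks it as long as the release is up
- release (a joint): travel of the release button, m: 0 up (locked), 0.010 fully down. It moves straight down, takes about 4 N (press with 6 to 15 N) and stays down when left; the pawl is clear of the teeth from about 0.006
- release_top (a point): centre of the top face of the release button, a plain steel block of 28 (along the bar) x 26 mm on top of the jaw, 90 mm above the bench when up, 80 mm when down; rides with the jaw; axes as the stand's
- jaw_front (a point): centre of the jaw's flat front face (towards the jars), where it is pushed along +x (axes as the stand's): 40 mm wide, centred on the bar, 31 to 76 mm above the bench; this point 55 mm up, 25 mm in front of the button's centre. The jaw's block is 50 mm long; on the +y side a black arm, 12 mm thick and 24 to 69 mm high, reaches across behind the jars, flush with this face
- jaw_back (a point): centre of the jaw's rear face, 38 mm above the bench, 50 mm behind jaw_front; it meets collar_face
- collar_face (a point): centre of the jaw-side face of the fixed dark steel collar on the bar, a block 16 mm long, 36 mm wide, from 20 to 56 mm above the bench; x axis as the stand's. The jaw stops against it. Its place on the bar varies
- jar_a_mid (a point): centre (half-way up) of the jar next to the stand's head stop: an empty glass jar, 72 mm in diameter and 95 mm high with a green screw lid, loose, about 300 g; a bystander
- jar_b_mid (a point): centre (half-way up) of the jar next to the jaw: an empty glass jar, 72 mm in diameter and 95 mm high with a green screw lid, loose, about 300 g; a bystander
- jar_c_mid (a point): centre (half-way up) of the spare jar that stands apart on the bench: an empty glass jar, 72 mm in diameter and 95 mm high with a green screw lid, loose, about 300 g; a bystander
- bung_mid (a point): centre (half-way up) of a loose rubber bung, 35 mm high, 32 mm wide at its foot and 42 mm at the top, standing on the bench; a bystander
Mind the look-alikes: they are no part of the job. Leave any pink look-alike of the part that bears jar_c_mid alone.

How it is judged:
On the way, in this order (a step that is already met when the one before it is completed fails the run):
1. the release is pressed down while the jaw is still in its first place (value of joint release above 0.007 m and value of joint jaw below 0.01 m), for 0.1 s.
2. the jaw is back against the collar (x of jaw_back in the frame of collar_face above -0.005 m), for 0.2 s.
At the end, for the whole second after the job is handed in: the jaw rests against the collar (within 5 mm) and is still, the release is down (over 6 mm), and the jars and the bung stand where they were (within 15 mm, upright) (x of jaw_back in the frame of collar_face above -0.005 m and value of joint release above 0.006 m and velocity of joint jaw below 0.005 m/s and not (distance of any of jar_a_mid, jar_b_mid, jar_c_mid, bung_mid from where it was at the start of the episode above 0.015 m or angle between any of jar_a_mid, jar_b_mid, jar_c_mid, bung_mid's own z axis and vertical above 0.25 rad)); the robot touches nothing.
It fails at once if the jaw is forced back with the release up (value of joint jaw above 0.01 m and value of joint release below 0.004 m).
It fails at once if a jar or the bung is shoved, lifted or tipped (over 15 mm or 0.25 rad) (distance of any of jar_a_mid, jar_b_mid, jar_c_mid, bung_mid from where it was at the start of the episode above 0.015 m or angle between any of jar_a_mid, jar_b_mid, jar_c_mid, bung_mid's own z axis and vertical above 0.25 rad).
It also fails if it takes over 40 s, if anything falls off the work surface, if the arm or the gripper's body presses on something with over 40 N, if the wrist force passes 120 N, or if a joint passes its speed limit or range.

## Working session

There is one attempt and no reset: what is moved stays moved. The work goes in short steps, Python scripts to look and compute and a tool call to move; the robot and the scene stay as the last step left them, time stands still between calls to the robot, and variables do not carry over. Pictures are saved under pics/ and viewed, about 8 in all and at most 12, crops included, and the job is handed in when it is done.

Besides the shell and the picture viewer there is one more tool, called after ">>>" in YAML: its name, and indented under it one key for each argument. play_rows: Moves the arm, as the interface text tells. Shift numbers are shares of 2.5 cm and turn numbers shares of 90 degrees, none past 1 either way. Its arguments: {"type":"object","properties":{"targets":{"type":"array"},"newtons":{"type":"number"}},"required":["targets"]}

```bash
mkdir -p pics
python3 - <<'E'
from bench import *
import cv2,numpy as np
s=get_state();print({k:np.round(s[k],4).tolist() for k in s})
for n in("top","side"):
    cv2.imwrite(f"pics/{n}0.png",get_image(n)); 
for n in("top","side","wrist"): print(n,calibration(n))
E
```

```text
{'time': 0.0, 'joint_positions': [-1.1159, 0.3218, -0.0701, 1.4517, 0.0226, 1.3708, -0.0569], 'qd': [-0.0008, -0.0009, 0.0001, 0.0008, -0.0006, -0.0011, -0.0], 'joint_torque': [0.0005, -49.129, -0.4032, -31.253, -0.0638, 0.0436, 0.0002], 'position': [0.2771, 0.5874, 0.2215], 'tool_rot': [-0.8798, 1.3876, 0.878], 'ft_force': [0.3394, 0.1815, 0.2573], 'torque': [0.0402, 0.0127, -0.0042], 'grip_width': 0.9994}
top {'fx': 502.91143988669245, 'fy': 502.91143988669245, 'cx': 277.554301771106, 'cy': 203.71260959282174, 'dist_coeffs': array([-0.18558726,  0.        ,  0.        ,  0.        ,  0.        ]), 'rvec': array([ 2.09110704, -2.13368477,  0.17698792]), 'tvec': array([0.03661064, 0.49517362, 1.62716999])}
side {'fx': 469.078443713966, 'fy': 469.078443713966, 'cx': 279.2007933609752, 'cy': 204.34879104584238, 'dist_coeffs': array([-0.0777153,  0.       ,  0.       ,  0.       ,  0.       ]), 'rvec': array([ 2.11207395, -0.64224666,  0.33739539]), 'tvec': array([-0.40085718,  0.24386425,  1.063384  ])}
wrist {'fx': 290.35659033904756, 'fy': 290.35659033904756, 'cx': 274.8271519806066, 'cy': 209.16104257217884, 'dist_coeffs': array([-0.00174667,  0.        ,  0.        ,  0.        ,  0.        ]), 'hand_eye': array([[-5.63805464e-04, -2.82155957e-01,  9.59368385e-01,
        -1.62936034e-01],
       [ 7.46514550e-04, -9.59368389e-01, -2.82155519e-01,
         7.82304174e-02],
       [ 9.99999562e-01,  5.57101635e-04,  7.51530667e-04,
         4.91811728e-04],
       [ 0.00000000e+00,  0.00000000e+00,  0.00000000e+00,
         1.00000000e+00]])}
```

View pics/top0.png

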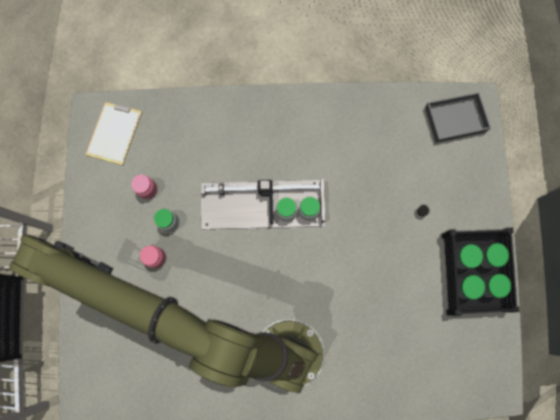

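View pics/side0.png

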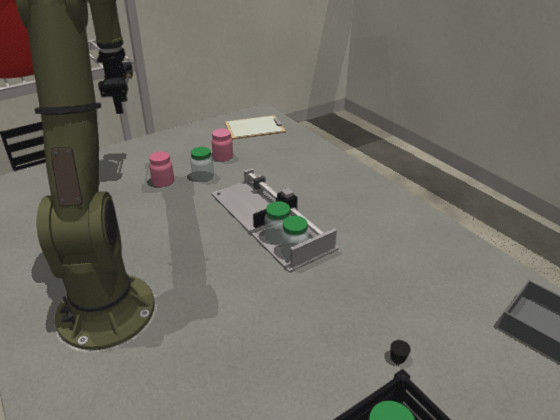

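Top view: the stand is near (263,205), with its head stop at right (324,200), jaw and button at (265,187), and the dark collar at (221,188). The jars on the stand are at (287,208) and (310,207), and the bung is at (422,210). The stand's +x points image-left.

```bash
cat > h.py <<'E'
import cv2,numpy as np
from bench import *
def ray(n,uv):
    c=calibration(n);K=np.array([[c['fx'],0,c['cx']],[0,c['fy'],c['cy']],[0,0,1]])
    p=cv2.undistortPoints(np.array([[uv]],float),K,c['dist_coeffs'])[0,0]
    d=np.array([p[0],p[1],1.])
    if n=="wrist":
        s=get_state();R=cv2.Rodrigues(np.array(s['tool_rot']))[0];H=c['hand_eye']
        return R@H[:3,3]+s['position'],R@H[:3,:3]@d
    R=cv2.Rodrigues(c['rvec'])[0];return -R.T@c['tvec'],R.T@d
def onz(n,uv,z):
    o,d=ray(n,uv);return o+d*(z-o[2])/d[2]
def proj(n,P):
    c=calibration(n);K=np.array([[c['fx'],0,c['cx']],[0,c['fy'],c['cy']],[0,0,1]])
    return cv2.projectPoints(np.array(P,float).reshape(-1,1,3),c['rvec'],c['tvec'],K,c['dist_coeffs'])[0][:,0]
E
python3 - <<'E'
from h import *
i=cv2.imread("pics/top0.png")
cv2.imwrite("pics/t0c.png",cv2.resize(i[170:240,190:335],None,fx=5,fy=5,interpolation=cv2.INTER_CUBIC))
i=cv2.imread("pics/side0.png")
cv2.imwrite("pics/s0c.png",cv2.resize(i[160:270,205:345],None,fx=5,fy=5,interpolation=cv2.INTER_CUBIC))
for n,uv,z in[("top",(287,208),.095),("top",(310,207),.095),("top",(265,185),.09),("top",(221,188),.056)]: print(uv,onz(n,uv,z))
s=get_state();print(cv2.Rodrigues(s['tool_rot'])[0].round(3))
E
```

```text
(287, 208) [ 0.47191416 -0.00456037  0.095     ]
(310, 207) [ 0.47353434 -0.07882758  0.095     ]
(265, 185) [0.5508282 0.0656937 0.09     ]
(221, 188) [0.5519565  0.21491275 0.056     ]
[[-0.001 -0.904  0.427]
 [-0.002  0.427  0.904]
 [-1.    -0.    -0.002]]
```

View pics/t0c.png

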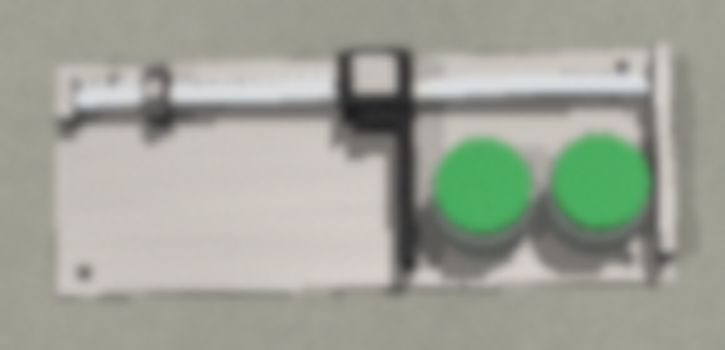

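View pics/s0c.png

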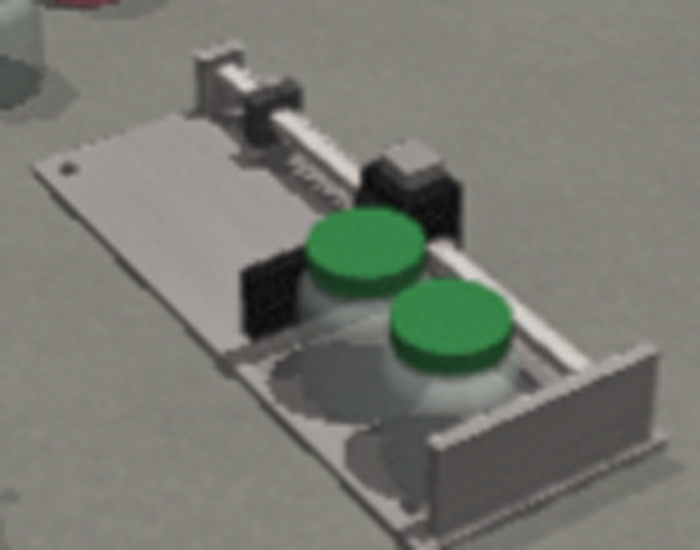

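Run:
```python
from h import *
T=lambda u,v:((u+.5)/5-.5+190,(v+.5)/5-.5+170)
S=lambda u,v:((u+.5)/5-.5+205,(v+.5)/5-.5+160)
def tri(a,b):
    o1,d1=ray("top",a);o2,d2=ray("side",b)
    x=np.linalg.lstsq(np.c_[d1,-d2],o2-o1,rcond=None)[0];p,q=o1+d1*x[0],o2+d2*x[1];return (p+q)/2,np.linalg.norm(p-q)
print("btn",tri(T(374,73),S(413,158)),onz("top",T(374,73),.09),onz("side",S(413,158),.09))
for n,t,s in(("b",(482,185),(366,242)),("a",(600,181),(451,317))): print(n,onz("top",T(*t),.095),onz("side",S(*s),.095))
for t in[(57,68),(57,294),(675,280)]: print("corner",onz("top",T(*t),.008))
print("bar ends",onz("top",T(77,97),.044),onz("top",T(645,84),.044))
print("collar top L/R edge",onz("top",T(144,75),.056),onz("top",T(170,73),.056))
print("jaw",onz("top",T(340,75),.076),onz("top",T(411,75),.076))
print("side corner",onz("side",S(35,168),.008))
```

```text
btn (array([0.55479825, 0.06760026, 0.08631793]), np.float64(0.0008441497855591157)) [0.55355881 0.06762309 0.09      ] [0.55204201 0.06298987 0.09      ]
b [ 0.47657866 -0.00143141  0.095     ] [0.48182651 0.00520646 0.095     ]
a [ 0.47750006 -0.07765414  0.095     ] [ 0.48151449 -0.07213838  0.095     ]
corner [0.58161567 0.29136598 0.008     ]
corner [0.42358601 0.28968849 0.008     ]
corner [ 0.42445443 -0.13025937  0.008     ]
bar ends [0.55256075 0.27105121 0.044     ] [ 0.55249672 -0.11214661  0.044     ]
collar top L/R edge [0.56386494 0.22375776 0.056     ] [0.5648025  0.20619091 0.056     ]
jaw [0.55599534 0.09075095 0.076     ] [0.55488286 0.04386879 0.076     ]
side corner [0.42267625 0.28329224 0.008     ]
```

The two views agree to about 5 mm. The stand's +x is world +y. The button is at about (0.553, 0.067, 0.09), the jaw front at y≈0.043, and the collar face at y≈0.206. I'll shut and align the gripper first.

>>> play_rows:
  targets:
    - {"claw": 1,"linear": [0,0,0],"rotation": [-0.07,0,0]}
    - {"claw": 1,"linear": [0,0,0],"rotation": [-0.07,0,0]}
    - {"claw": 1,"linear": [0,0,0],"rotation": [-0.07,0,0]}
    - {"claw": 1,"linear": [0,0,0],"rotation": [-0.07,0,0]}
    - {"claw": 1,"linear": [0,-0.5,-1],"rotation": [0,0,0]}
    - {"claw": 1,"linear": [0,-0.5,-1],"rotation": [0,0,0]}
    - {"claw": 1,"linear": [0,-0.5,-1],"rotation": [0,0,0]}
    - {"claw": 1,"linear": [0,-0.5,-1],"rotation": [0,0,0]}
  newtons: 20

```text
time: 0.77
position: [0.3226, 0.4895, 0.215]
tool_rot: [-1.236, 1.204, 1.239]
ft_force: [0.5, -0.7, -0.3]
grip_width: 0.479
```

>>> play_rows:
  targets:
    - {"claw": 1,"linear": [0,-0.55,-1],"rotation": [0,0,0]}
    - {"claw": 1,"linear": [0,-0.55,-1],"rotation": [0,0,0]}
    - {"claw": 1,"linear": [0,-0.55,-1],"rotation": [0,0,0]}
    - {"claw": 1,"linear": [0,-0.55,-1],"rotation": [0,0,0]}
    - {"claw": 1,"linear": [0,-0.55,-1],"rotation": [0,0,0]}
    - {"claw": 1,"linear": [0,-0.55,-1],"rotation": [0,0,0]}
    - {"claw": 1,"linear": [0,-0.55,-1],"rotation": [0,0,0]}
    - {"claw": 1,"linear": [0,-0.55,-1],"rotation": [0,0,0]}
    - {"claw": 1,"linear": [0,-0.55,-1],"rotation": [0,0,0]}
    - {"claw": 1,"linear": [0,-0.55,-1],"rotation": [0,0,0]}

```text
time: 1.6
position: [0.4716, 0.2297, 0.2112]
tool_rot: [-1.239, 1.211, 1.243]
ft_force: [1.2, 0.3, 0.6]
grip_width: 0.004
```

```bash
cat > p.py <<'E'
from h import *
s=get_state();R=cv2.Rodrigues(np.array(s['tool_rot']))[0]
print(s['time'],s['position'].round(4) if hasattr(s['position'],'round') else s['position'],np.round(s['ft_force'],2),s['grip_width']);print(R.round(3))
W=np.array([[0,-1,0],[0,0,1],[-1,0,0.]])
W=np.array([[0,-1,0],[0,0,1],[-1,0,0.]])
print("rot needed /90:",(cv2.Rodrigues(R.T@W)[0].ravel()/(np.pi/2)).round(3))
E
python3 p.py
```

```text
1.6 [0.4716 0.2297 0.2112] [1.19 0.31 0.64] 0.004023630227631738
[[-0.015 -0.999 -0.038]
 [-0.012 -0.038  0.999]
 [-1.     0.016 -0.011]]
rot needed /90: [ 0.024 -0.007 -0.01 ]
```

>>> play_rows:
  targets:
    - {"claw": 1,"linear": [0,-0.5,-1],"rotation": [0.024,-0.007,-0.01]}
    - {"claw": 1,"linear": [0,-0.5,-1],"rotation": [0,0,0]}
    - {"claw": 1,"linear": [0,-0.5,-1],"rotation": [0,0,0]}
    - {"claw": 1,"linear": [0,-0.5,-1],"rotation": [0,0,0]}
    - {"claw": 1,"linear": [0,-0.5,-1],"rotation": [0,0,0]}
    - {"claw": 1,"linear": [0,-0.5,-1],"rotation": [0,0,0]}
    - {"claw": 1,"linear": [0,-0.2,-0.4],"rotation": [0,0,0]}
    - {"claw": 1,"linear": [0,0,0],"rotation": [0,0,0]}
    - {"claw": 1,"linear": [0,0,0],"rotation": [0,0,0]}

```text
time: 2.35
position: [0.5552, 0.052, 0.2081]
tool_rot: [-1.201, 1.222, 1.199]
ft_force: [-0.8, 0.0, -0.1]
grip_width: 0.008
```

```bash
python3 p.py; python3 -c "
from h import *
cv2.imwrite('pics/w1.png',get_image('wrist'))"
```

```text
2.35 [0.5552 0.052  0.2081] [-0.77  0.05 -0.08] 0.008276566767401846
[[-0.003 -1.     0.014]
 [-0.005  0.014  1.   ]
 [-1.     0.003 -0.005]]
rot needed /90: [-0.009 -0.003 -0.002]
```

View pics/w1.png

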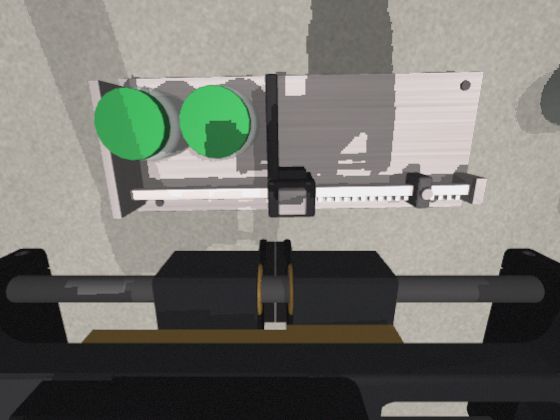

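The wrist view shows the button top at about (292,202), the jaw's front edge at x≈268, the collar at (411-428,190), and the fingertips at (275,245).

Run:
```python
from h import *
i=cv2.imread("pics/w1.png")
c=i[160:250,240:440]; cv2.imwrite("pics/w1c.png",cv2.resize(c,None,fx=4,fy=4,interpolation=cv2.INTER_CUBIC))
for uv,z in[((292,202),.09),((269,207),.076),((314,207),.076),((410,180),.056),((413,205),.056),((428,205),.056),((213,121),.095),((130,124),.095)]: print(uv,onz("wrist",uv,z).round(4))
```

```text
(292, 202) [0.5522 0.0698 0.09  ]
(269, 207) [0.5611 0.0463 0.076 ]
(314, 207) [0.5616 0.0938 0.076 ]
(410, 180) [0.5376 0.2008 0.056 ]
(413, 205) [0.5661 0.2075 0.056 ]
(428, 205) [0.5663 0.2244 0.056 ]
(213, 121) [ 0.4737 -0.0027  0.095 ]
(130, 124) [ 0.4754 -0.079   0.095 ]
```

View pics/w1c.png

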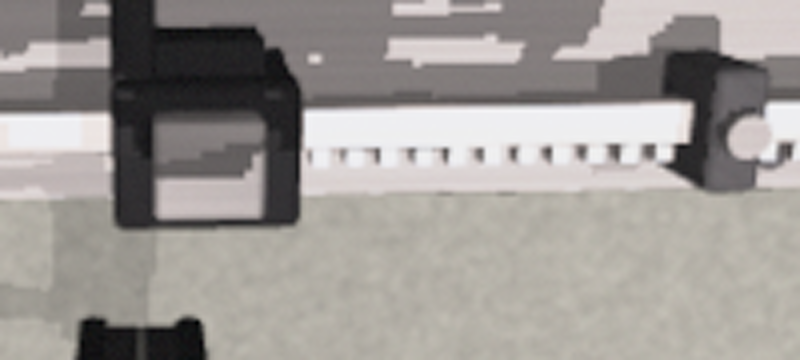

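>>> play_rows:
  targets:
    - {"claw": 1,"linear": [0.8,0.15,0.7],"rotation": [-0.009,-0.003,-0.002]}
    - {"claw": 1,"linear": [1,0,0],"rotation": [0,0,0]}
    - {"claw": 1,"linear": [1,0,0],"rotation": [0,0,0]}
    - {"claw": 1,"linear": [1,0,0],"rotation": [0,0,0]}
    - {"claw": 1,"linear": [0,0,0],"rotation": [0,0,0]}
    - {"claw": 1,"linear": [0,0,0],"rotation": [0,0,0]}

```text
time: 2.9
position: [0.5494, 0.0817, 0.1115]
tool_rot: [-1.218, 1.196, 1.221]
ft_force: [0.2, 0.3, 0.5]
grip_width: 0.004
```

```bash
python3 p.py
```

```text
2.9 [0.5494 0.0817 0.1115] [0.24 0.26 0.52] 0.004495829722180057
[[ 0.002 -1.    -0.015]
 [ 0.005 -0.015  1.   ]
 [-1.    -0.002  0.005]]
rot needed /90: [0.01  0.003 0.001]
```

>>> play_rows:
  targets:
    - {"claw": 1,"linear": [0,-0.05,-0.47],"rotation": [0.005,0.0015,0]}
    - {"claw": 1,"linear": [0,0,0],"rotation": [0,0,0]}
    - {"claw": 1,"linear": [0.3,0,0],"rotation": [0,0,0]}
    - {"claw": 1,"linear": [0,0,0],"rotation": [0,0,0]}
    - {"claw": 1,"linear": [0,0,0],"rotation": [0,0,0]}

```text
time: 3.32
position: [0.5536, 0.0713, 0.1089]
tool_rot: [-1.217, 1.194, 1.212]
ft_force: [-0.4, 0.4, -0.3]
grip_width: 0.009
```

>>> play_rows:
  targets:
    - {"claw": 1,"linear": [0.4,0,0],"rotation": [0,0,0]}
    - {"claw": 1,"linear": [0.2,0,0],"rotation": [0,0,0]}
    - {"claw": 1,"linear": [0.2,0,0],"rotation": [0,0,0]}

```text
time: 3.57
position: [0.5558, 0.0715, 0.0898]
tool_rot: [-1.217, 1.19, 1.208]
ft_force: [-0.8, 0.5, 3.6]
grip_width: 0.007
```

Contact at z≈0.09, as expected. Now I'll press down.

>>> play_rows:
  targets:
    - {"claw": 1,"linear": [0.2,0.05,0],"rotation": [0,0,0]}
    - {"claw": 1,"linear": [0.2,0.05,0],"rotation": [0,0,0]}
    - {"claw": 1,"linear": [0.2,0.05,0],"rotation": [0,0,0]}

```text
time: 3.82
position: [0.5566, 0.0718, 0.0796]
tool_rot: [-1.22, 1.183, 1.203]
ft_force: [-14.6, -2.4, 55.1]
grip_width: 0.003
```

>>> play_rows:
  targets:
    - {"claw": 1,"linear": [-0.05,0,0],"rotation": [0,0,0]}
    - {"claw": 1,"linear": [-0.1,0,0],"rotation": [0,0,0]}
    - {"claw": 1,"linear": [-0.6,0,0],"rotation": [0,0,0]}
    - {"claw": 1,"linear": [-0.8,0,0],"rotation": [0,0,0]}
    - {"claw": 1,"linear": [-0.4,0,0],"rotation": [0,0,0]}
    - {"claw": 1,"linear": [0,0,0],"rotation": [0,0,0]}

```text
time: 4.32
position: [0.5528, 0.0712, 0.1287]
tool_rot: [-1.217, 1.187, 1.207]
ft_force: [-0.8, -0.5, -0.4]
grip_width: 0.007
```

```bash
python3 p.py; python3 -c "
from h import *
i=get_image('wrist');cv2.imwrite('pics/w2.png',cv2.resize(i[100:300,160:460],None,fx=2.5,fy=2.5))"
```

```text
4.3167 [0.5528 0.0712 0.1287] [-0.79 -0.53 -0.39] 0.006577598191717493
[[ 0.017 -1.    -0.008]
 [ 0.008 -0.008  1.   ]
 [-1.    -0.017  0.008]]
rot needed /90: [0.005 0.005 0.011]
```

View pics/w2.png

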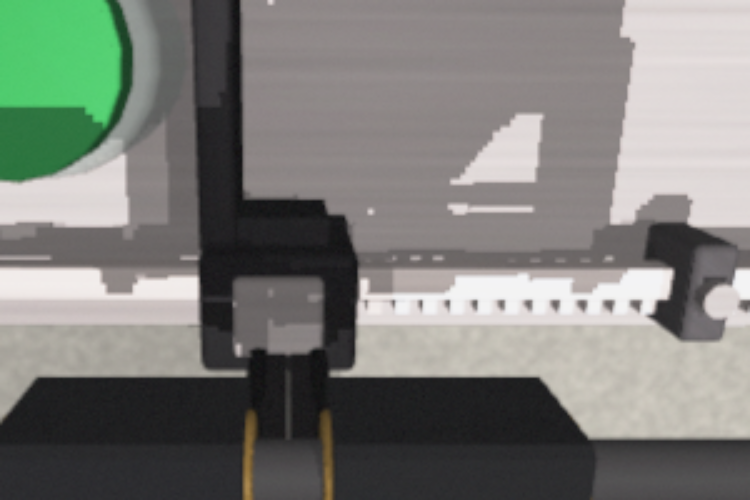

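The button is down: the tip reached z 0.0796 and met the hard stop there. The jaw hasn't moved. Next, move over the free room in front of the jaw and descend.

>>> play_rows:
  targets:
    - {"claw": 1,"linear": [0,0,-0.8],"rotation": [0.003,0.003,0.006]}
    - {"claw": 1,"linear": [0,0,-0.8],"rotation": [0,0,0]}
    - {"claw": 1,"linear": [0,0,-0.4],"rotation": [0,0,0]}
    - {"claw": 1,"linear": [0,0,0],"rotation": [0,0,0]}
    - {"claw": 1,"linear": [0,0,0],"rotation": [0,0,0]}

```text
time: 4.78
position: [0.5493, 0.0215, 0.1214]
tool_rot: [-1.211, 1.206, 1.217]
ft_force: [0.1, 0.3, -0.4]
grip_width: -0.0
```

>>> play_rows:
  targets:
    - {"claw": 1,"linear": [0.6,-0.15,-0.25],"rotation": [0,0,0]}
    - {"claw": 1,"linear": [0.6,0,0],"rotation": [0,0,0]}
    - {"claw": 1,"linear": [0.6,0,0],"rotation": [0,0,0]}
    - {"claw": 1,"linear": [0.5,0,0],"rotation": [0,0,0]}
    - {"claw": 1,"linear": [0,0,0],"rotation": [0,0,0]}
    - {"claw": 1,"linear": [0,0,0],"rotation": [0,0,0]}

```text
time: 5.28
position: [0.5522, 0.0219, 0.0595]
tool_rot: [-1.211, 1.202, 1.224]
ft_force: [0.8, -0.3, -0.7]
grip_width: 0.007
```

```bash
python3 p.py
```

```text
5.2833 [0.5522 0.0219 0.0595] [ 0.75 -0.27 -0.75] 0.006691156611173766
[[-0.004 -1.    -0.011]
 [ 0.006 -0.011  1.   ]
 [-1.     0.004  0.006]]
rot needed /90: [ 0.007  0.004 -0.003]
```

>>> play_rows:
  targets:
    - {"claw": 1,"linear": [0,0,0.3],"rotation": [0.004,0,0]}
    - {"claw": 1,"linear": [0,0,0.3],"rotation": [0,0,0]}
    - {"claw": 1,"linear": [0,0,0.3],"rotation": [0,0,0]}
    - {"claw": 1,"linear": [0,0,0.3],"rotation": [0,0,0]}

```text
time: 5.62
position: [0.5519, 0.0484, 0.06]
tool_rot: [-1.21, 1.213, 1.213]
ft_force: [1.1, -6.0, -4.0]
grip_width: 0.005
```

The jaw slides at about 6 N, so it's free.

>>> play_rows:
  targets:
    - {"claw": 1,"linear": [0,0,0.4],"rotation": [0,0,0]}
    - {"claw": 1,"linear": [0,0,0.4],"rotation": [0,0,0]}
    - {"claw": 1,"linear": [0,0,0.4],"rotation": [0,0,0]}
    - {"claw": 1,"linear": [0,0,0.4],"rotation": [0,0,0]}
    - {"claw": 1,"linear": [0,0,0.4],"rotation": [0,0,0]}
    - {"claw": 1,"linear": [0,0,0.4],"rotation": [0,0,0]}
    - {"claw": 1,"linear": [0,0,0.4],"rotation": [0,0,0]}

```text
time: 6.2
position: [0.5516, 0.1025, 0.0602]
tool_rot: [-1.223, 1.239, 1.193]
ft_force: [-0.3, -6.1, -2.1]
grip_width: 0.003
```

>>> play_rows:
  targets:
    - {"claw": 1,"linear": [0,0,0.4],"rotation": [0,0,0]}
    - {"claw": 1,"linear": [0,0,0.4],"rotation": [0,0,0]}
    - {"claw": 1,"linear": [0,0,0.3],"rotation": [0,0,0]}
    - {"claw": 1,"linear": [0,0,0.2],"rotation": [0,0,0]}

```text
time: 6.53
position: [0.5514, 0.1281, 0.0604]
tool_rot: [-1.231, 1.252, 1.185]
ft_force: [0.0, -4.8, -2.2]
grip_width: 0.003
```

```bash
python3 p.py
```

```text
6.5333 [0.5514 0.1281 0.0604] [ 0.01 -4.79 -2.17] 0.002696839875543933
[[-0.007 -1.     0.011]
 [-0.045  0.011  0.999]
 [-0.999  0.007 -0.045]]
rot needed /90: [-0.007 -0.028 -0.005]
```

>>> play_rows:
  targets:
    - {"claw": 1,"linear": [0,0,0.2],"rotation": [0,0,0]}
    - {"claw": 1,"linear": [0,0,0.2],"rotation": [0,0,0]}
    - {"claw": 1,"linear": [0,0,0.2],"rotation": [0,0,0]}

```text
time: 6.78
position: [0.5513, 0.1388, 0.0605]
tool_rot: [-1.236, 1.26, 1.18]
ft_force: [-0.5, -6.5, -0.5]
grip_width: 0.008
```

>>> play_rows:
  targets:
    - {"claw": 1,"linear": [0,0,0.2],"rotation": [0,0,0]}
    - {"claw": 1,"linear": [0,0,0.2],"rotation": [0,0,0]}

```text
time: 6.95
position: [0.5513, 0.1458, 0.0605]
tool_rot: [-1.239, 1.266, 1.176]
ft_force: [1.0, -4.9, -1.1]
grip_width: 0.004
```

>>> play_rows:
  targets:
    - {"claw": 1,"linear": [0,0,0.2],"rotation": [0,0,0]}
    - {"claw": 1,"linear": [0,0,0.2],"rotation": [0,0,0]}

```text
time: 7.12
position: [0.5513, 0.1489, 0.0606]
tool_rot: [-1.245, 1.277, 1.169]
ft_force: [-0.4, -15.9, 2.1]
grip_width: 0.003
```

>>> play_rows:
  targets:
    - {"claw": 1,"linear": [0,0,0.2],"rotation": [0,0,0]}
    - {"claw": 1,"linear": [0,0,0.15],"rotation": [0,0,0]}
    - {"claw": 1,"linear": [0,0,0.1],"rotation": [0,0,0]}

```text
time: 7.37
position: [0.5511, 0.1483, 0.0608]
tool_rot: [-1.251, 1.295, 1.158]
ft_force: [0.0, -4.5, -2.2]
grip_width: 0.007
```

The tip no longer advances, so the jaw is against the collar. Back off, lift clear and check.

>>> play_rows:
  targets:
    - {"claw": 1,"linear": [0,0,-0.4],"rotation": [0,0,0]}
    - {"claw": 1,"linear": [0,0,-0.6],"rotation": [0,0,0]}
    - {"claw": 1,"linear": [0,0,-0.4],"rotation": [0,0,0]}
    - {"claw": 1,"linear": [-0.8,0,0],"rotation": [0,-0.03,0]}
    - {"claw": 1,"linear": [-1,0,0],"rotation": [0,0,0]}
    - {"claw": 1,"linear": [-1,0,0],"rotation": [0,0,0]}
    - {"claw": 1,"linear": [-1,0,0],"rotation": [0,0,0]}
    - {"claw": 1,"linear": [-1,0,0],"rotation": [0,0,0]}
    - {"claw": 1,"linear": [0,0,0],"rotation": [0,0,0]}
    - {"claw": 1,"linear": [0,0,0],"rotation": [0,0,0]}

```text
time: 8.2
position: [0.5517, 0.1144, 0.1942]
tool_rot: [-1.211, 1.25, 1.179]
ft_force: [0.1, 0.0, -0.9]
grip_width: -0.0
```

```bash
python3 p.py; python3 -c "
from h import *
cv2.imwrite('pics/w3.png',get_image('wrist'))
i=get_image('side');cv2.imwrite('pics/s3.png',cv2.resize(i[130:380,150:430],None,fx=2.4,fy=2.4))"
```

```text
8.2 [0.5517 0.1144 0.1942] [ 0.1   0.01 -0.94] -0.00042070889466119604
[[-0.006 -1.     0.026]
 [-0.032  0.026  0.999]
 [-0.999  0.006 -0.032]]
rot needed /90: [-0.017 -0.021 -0.004]
```

View pics/w3.png

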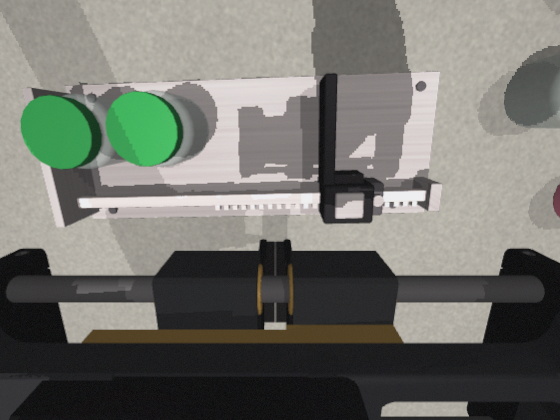

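View pics/s3.png

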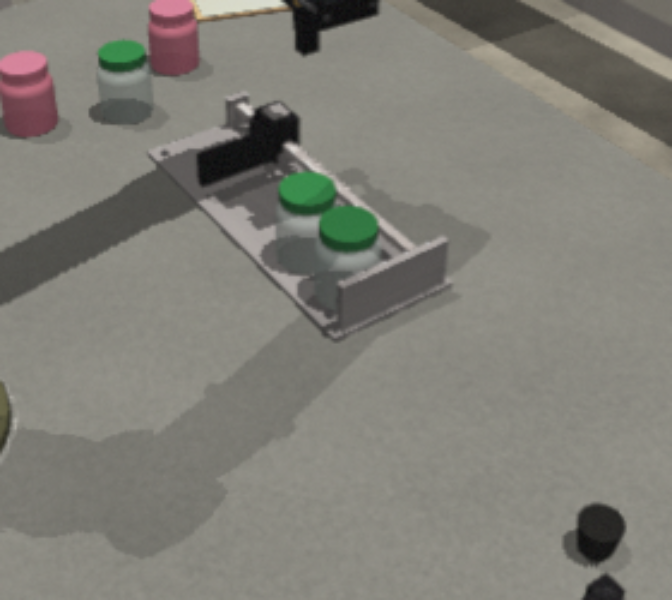

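The wrist view shows the jaw (321-372, 203) tight against the collar's screw at (378,201), and the button is low. In the side view, all jars and the bung are upright. I'll check the gap and how far the jars moved by numbers.

Run:
```python
from h import *
for uv in[(323,213),(371,213)]: print(uv,onz("wrist",uv,.076).round(4))
print("btn",onz("wrist",(349,205),.08).round(4))
a=cv2.imread("pics/side0.png");b=get_image("side")
for n,i in(("0",a),("3",b)):
    m=cv2.inRange(cv2.cvtColor(i,cv2.COLOR_BGR2HSV),(45,90,50),(80,255,255))
    _,_,st,c=cv2.connectedComponentsWithStats(m);print(n,[(c[k].round(1).tolist(),int(st[k,4])) for k in range(1,len(st)) if st[k,4]>60])
```

```text
(323, 213) [0.5601 0.1596 0.076 ]
(371, 213) [0.5609 0.2073 0.076 ]
btn [0.5511 0.1843 0.08  ]
0 [([200.3, 152.8], 205), ([286.3, 217.3], 739), ([390.3, 411.2], 696)]
3 [([200.3, 152.8], 204), ([286.4, 217.8], 712), ([390.3, 411.2], 699)]
```

```bash
python3 -c "
from bench import *
print(close_job())"
```

```text
the job is handed in; nothing more can be done
None
```

The release is pressed down, the jaw is back against the collar, and the job is handed in. `close_job()` reports no verdict, so success is judged from my own checks.

- **Release:** I pressed with the closed fingertips until the tip met a hard stop at z ≈ 0.080 m, the height of the button when it is fully down. The wrist force peaked at about 55 N against that stop. That is well over the suggested 6–15 N, but under the 120 N wrist limit.
- **Push:** The jaw slid freely at about 5–6 N. The force then rose to about 16 N and the tip stopped advancing at y ≈ 0.149 m.
- **Jaw against collar:** In the last wrist view, the jaw's rear face is at y ≈ 0.207 m. I had measured the collar face at about 0.2075 m before pushing, so they match within the roughly 2 mm camera error.
- **Jars and bung:** In the side view the jar lids had moved less than 1 pixel. The bung was upright at a glance, but I did not measure its position.
- **Gripper:** It was lifted clear, with the tip at z ≈ 0.19 m and touching nothing, at about 8.2 s of the 40 s allowed.

One early disagreement: the top and side cameras differed by about 5 mm. I settled it with a wrist-camera measurement before pressing. No other check failed.

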